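# Slide the tall lamp into the bench tester and test it

## Task

Push the tall standing lamp, low on its metal foot, so that it slides upright across the bench into the fenced bay of the lamp tester until it is fully home against the housing. Only push it: it must not be lifted or tipped. Then, with the lamp left standing in place, press the tester's push button all the way down and let it go, leaving everything else on the bench undisturbed.

Things in the scene. Friction and masses are not known exactly. Their poses are not given: they have to be found in the camera images.
- lamp: Loose lamp standing on the bench, 152 mm tall, about 130 g. Origin: centre of its underside; z: its long axis, up. Round: flat aluminium foot 44 mm in diameter and 26 mm tall, pale ceramic collar (26 mm across, thin pins to 17 mm from the axis) up to 48 mm, then amber glass tube 28 mm in diameter. Pushed below 20 mm up it slides upright; pushed on the glass it tips.
- tester: Fixed tester. Origin: on the bench, where the axis of a lamp fully home stands; x points into the bay, z up. Grey housing: front face at x = 22 mm, 80 mm deep, 55 mm tall, y = -160 to 50 mm. Two fences 22 mm tall: inner faces y = +-31 mm from the housing to x = -12 mm, then flaring to y = +-45 mm at x = -37 mm. Bay floor is the bench, no step. Push button on top at x 47, y -125 mm.
- test_button_top (a point): Centre of the top face of the tester's push button (round, 28 mm in diameter, pressed straight down). Moves down with the button.
- test_button (a joint): Travel of the push button in m: 0 released, 0.006 fully down. It springs back; holding it fully down takes 5 N.
- socket: Bystander: pale ceramic bayonet socket, 48 mm in diameter and 55 mm tall, on a 70 mm square steel plate bolted to the bench. Origin: centre of its underside.
- spanner: Bystander: steel spanner lying flat on the bench, 160 mm long. Origin: its middle, on the bench; x along its length.
- lamp_grip: Bystander: green rubber lamp grip, waisted, 48 mm in diameter and 55 mm tall, standing loose. Origin: centre of its underside.
- thumb_knob_near: Bystander: knurled aluminium thumb knob, 28 mm in diameter, 22 mm tall, standing loose on the robot's side (-x) of the lamp. Origin: centre of its underside.
- thumb_knob_far: Bystander: the other identical thumb knob, standing loose on the far side (+x) of the lamp. Origin: centre of its underside.
- spray_can: Bystander: spray can, 52 mm in diameter, 150 mm tall, standing loose far to the right. Origin: centre of its underside.

How it is judged:
By the outcome, as a careful person would: the job done as asked, in the order asked, and still so for the second after the job is handed in, with the robot touching nothing.
It also fails if it takes over 61 s, if anything falls off the work surface, if the arm or the gripper's body presses on something with over 40 N, if the wrist force passes 120 N, or if a joint passes its speed limit or range.

## Robot

A 6-joint arm with a two-finger parallel gripper is mounted at the origin on the work surface. World frame = base frame: x ahead of the robot, y to its left, z up, the work surface at z = 0. Lengths are in m, angles in rad, forces in N, time in s.
With the tool pointing down it reaches from about 0.25 to 0.725 m from the base axis. Payload 4 kg.
Tool frame: the origin (TCP) lies midway between the tips of the shut fingers; the grasp point (between the pads) lies 19 mm behind it; z points along the fingers, y is the line along which they close (so a half turn about z gives the same grasp; the last joint's range is limited). The gripper opens to 85 mm and grips with 20 to 120 N. Pads are 22 mm wide; open, the fingers measure 114 mm over their backs; the gripper's body (76 mm by 85 mm) begins 54 mm behind the grasp point. The pads swing forward as they close: fully open they stand 13 mm farther back than shut.
Start: joints at [-1.322, 0.241, 0.005, 1.335, 0, 1.571], TCP at [0.123, -0.485, 0.203] pointing down, gripper open.
Joint ranges: [-2.72, 2.72], [-1.05, 1.87], [-1.09, 1.28], [-1.99, 2.15], [-1.42, 1.44], [-3.14, 3.14]. Speed limits (rad/s): [2.79, 2.79, 3.14, 3.14, 3.14, 3.14].

## Interface

Orientations are given as a unit quaternion [x, y, z, w].
In Python, from workcell import status, camera, get_calibration, ticket gives the robot as it stands.
- The arm moves only by the shell command python3 -m creep 'ROWS' [OPENING]. ROWS is JSON, a list of rows, each a list of 6 numbers: the shift along the world's x, y, z in cm, then the turn, a rotation vector about the world's x, y, z in degrees. A call has 1 to 8 rows; each row shifts and turns the commanded pose from where the row before left it; what a row does not reach is not made up. A row lasts 1/10 s, in which the tool goes at most 50 mm and 8.59 degrees, less where a joint would pass 70% of its speed; a pose out of reach is approached as far as the arm can. A call is refused whole if a number of a shift passes 5 or a number of a turn 8.59, either way. A call with a gripper value outside its range is refused whole. OPENING is the opening, from -1 (shut) to 1 (fully open), so that 0 is half open, set as the call begins (- or left out, the last holds). The fingers move at their own pace and stop on an object; the grip force is fixed at half the most. Time passes only in rows, so rows that do not move let the fingers close. It gives the time, the measured TCP pose, the force, the opening and the grip force at its end, in the units of the state.
- status.get_obs(): the state, without advancing time (a new reading comes with each control period).
- camera(name): name is "side" or "top"; returns the picture (420x560x3 uint8, red, green, blue); there is no depth.
- get_calibration(name): a dict with "fx", "fy", "cx", "cy" (pixels), "k1" (the pictures are not rectified: a ray, as slopes to the right and down, at radius r is drawn at 1 + k1 r^2 times it, then the intrinsics apply), "rvec" (rotation vector, rad) and "tvec" (3), from world to camera coordinates, as OpenCV has them. Camera axes: x right, y down, z forward; pixel columns grow to the right and rows downward; lengths in m; the calibration is good to about 2 mm. A picture is of the moment at which its call begins. get_calibration takes no time and is no camera call.
- ticket.job_done(): hands the job in; it is judged then, once.
The state is a dict: "clock": time; "joint_pos": joint angles; "joint_vel": joint speeds; "tau": joint torques, N m; "eef_pos": TCP position; "tool_rot": TCP orientation; "ft_force": force on the tool from outside, world axes, zero at the start; "ft_torque": the same for the moment, N m; "grip_width": finger opening in m; "grasp_force": force on a finger pad.
Only numpy, scipy, OpenCV 4.12 (cv2) and the standard library are available. Lean on these libraries where they do the work, as an engineer would, in place of code of your own. Each camera call takes 0.05 s, during which the arm holds its last target. There are 200 camera calls.

## Working session

There is one attempt and no reset: what is moved stays moved. The work goes in short steps, Python scripts to look and compute and a shell command to move; the robot and the scene stay as the last step left them, time stands still between calls to the robot, and variables do not carry over. Pictures are saved under pics/ and viewed, at most 10 in all, crops included, and the job is handed in when it is done.

```bash
ls; mkdir -p pics; cat > h.py <<'E'
import numpy as np,cv2
from workcell import status,camera,get_calibration,ticket
def cal(n):
    c=get_calibration(n);R=cv2.Rodrigues(np.array(c["rvec"],float))[0];t=np.array(c["tvec"],float).ravel()
    K=np.array([[c["fx"],0,c["cx"]],[0,c["fy"],c["cy"]],[0,0,1.]]);return c,R,t,K,np.array([c["k1"],0,0,0.])
def ray(n,u,v):
    c,R,t,K,d=cal(n);p=cv2.undistortPoints(np.array([[[u,v]]],float),K,d)[0,0]
    return -R.T@t,R.T@np.array([p[0],p[1],1.])
def plane(n,u,v,z):
    o,d=ray(n,u,v);return o+d*(z-o[2])/d[2]
def proj(n,P):
    c,R,t,K,d=cal(n);return cv2.projectPoints(np.array(P,float).reshape(-1,1,3),cv2.Rodrigues(R)[0],t,K,d)[0][:,0]
def tri(n1,p1,n2,p2):
    o1,d1=ray(n1,*p1);o2,d2=ray(n2,*p2);s=np.linalg.lstsq(np.c_[d1,-d2],o2-o1,rcond=None)[0]
    a=o1+d1*s[0];b=o2+d2*s[1];return (a+b)/2,np.linalg.norm(a-b)
E
python3 - <<'E'
from h import *
for n in("side","top"):
    cv2.imwrite(f"pics/{n}0.png",camera(n)[:,:,::-1]); c,R,t,K,d=cal(n);print(n,-R.T@t,R[2],c["fx"],c["k1"])
print(status.get_obs()["tool_rot"])
E
```

```text
pics
side [0.36299549 0.76381733 0.58628548] [ 0.2197359  -0.84483938 -0.48781406] 484.1248481521041 -0.019179408942072793
top [ 0.46924204 -0.11582804  1.3497474 ] [ 0.08911397  0.01252581 -0.99594267] 492.87371107046795 -0.15627303448246319
[ 9.92274176e-01  1.24060618e-01 -1.25799545e-04 -9.52135919e-04]
```

View pics/top0.png

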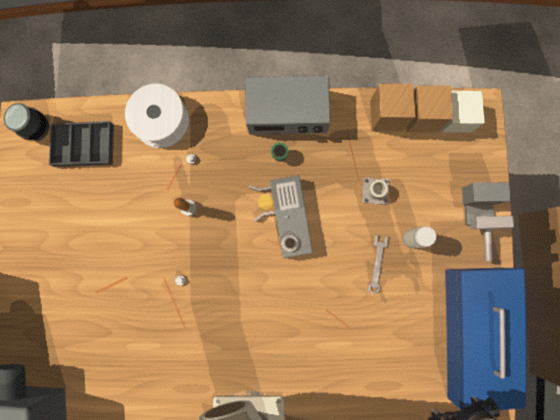

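View pics/side0.png

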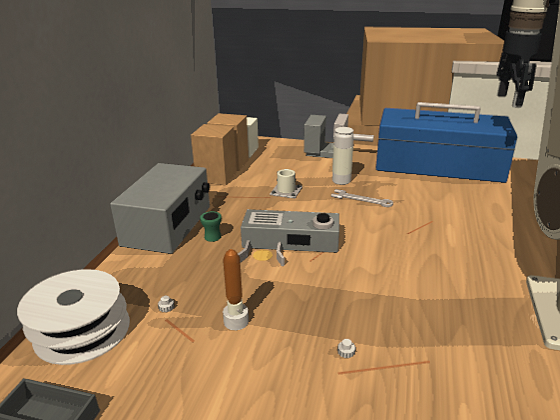

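The top view shows the lamp at about (187,207), the tester housing from (275,180) to (310,257), its button at (290,243) and the bay opening left at (262,201). The knobs are at (192,159) and (181,281). The side view shows the lamp foot at (235,317), the button at (322,220) and the fences at (246,250) and (281,255). Next I'll enlarge both.

```bash
python3 - <<'E'
import cv2,numpy as np
a=cv2.imread("pics/top0.png")[150:300,160:330];b=cv2.imread("pics/side0.png")[200:335,215:355]
cv2.imwrite("pics/c1.png",cv2.resize(a,None,fx=4,fy=4,interpolation=cv2.INTER_CUBIC))
cv2.imwrite("pics/c2.png",cv2.resize(b,None,fx=4,fy=4,interpolation=cv2.INTER_CUBIC))
E
```

```text
(no output)
```

View pics/c1.png

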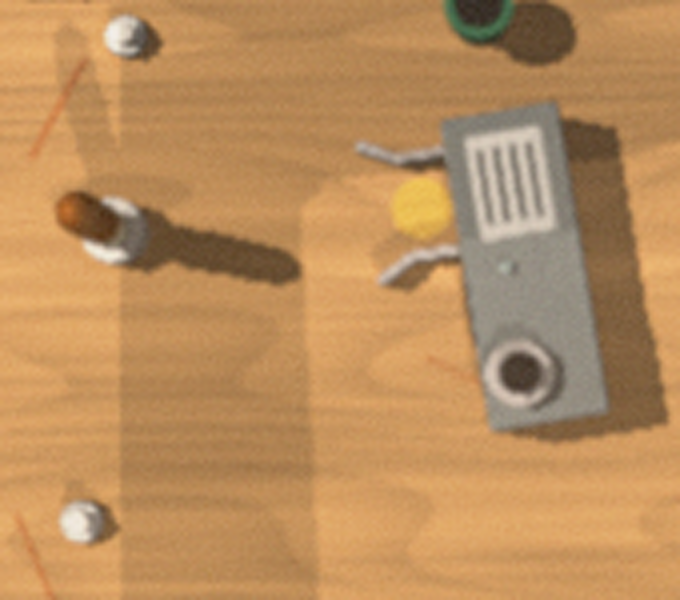

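View pics/c2.png

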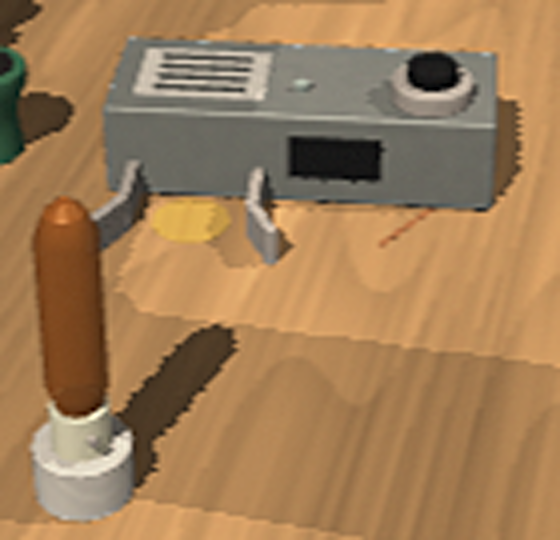

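The enlarged top crop shows the housing's top corners at crop (442,121), (556,101), (607,410) and (492,431). The button is at (520,373), the yellow home disc at (421,209) and the lamp foot at about (114,230). The side crop shows the button at (433,70), the disc at (191,220), and the foot's top rim at y≈442 with its bottom at 517.

```bash
python3 - <<'E'
from h import *
np.set_printoptions(precision=4,suppress=True)
T=lambda u,v:(160+(u+.5)/4-.5,150+(v+.5)/4-.5)
S=lambda u,v:(215+(u+.5)/4-.5,200+(v+.5)/4-.5)
top={'FL':(442,121),'BL':(556,101),'BR':(607,410),'FR':(492,431),'btn':(520,373),'disc':(421,209),'lampfoot':(115,230)}
side={'FL':(105,107),'BL':(131,39),'BR':(498,55),'FR':(496,123),'btn':(433,70),'disc':(191,220),'lampfoot':(83,440)}
P={}
for k in top:
    p,e=tri("top",T(*top[k]),"side",S(*side[k]));P[k]=p;print(k,p,e)
c={k:plane("top",*T(*top[k]),.055) for k in('FL','BL','BR','FR')}
# fit pose of tester from top corners
M=np.array([[.022,.05],[.102,.05],[.102,-.16],[.022,-.16]])
for src in(c,P):
    Q=np.array([src[k][:2] for k in('FL','BL','BR','FR')]);m=M-M.mean(0);q=Q-Q.mean(0)
    th=np.arctan2((m[:,0]*q[:,1]-m[:,1]*q[:,0]).sum(),(m*q).sum());R=np.array([[np.cos(th),-np.sin(th)],[np.sin(th),np.cos(th)]])
    t=Q.mean(0)-R@M.mean(0);print('yaw',np.degrees(th),'org',t,'btn',R@[.047,-.125]+t,'res',np.abs(m@R.T-q).max())
print('disc',plane("top",*T(421,209),0),plane("side",*S(191,220),0))
print('foot',plane("top",*T(115,230),.026),plane("side",*S(83,442),.026))
for n,k in(('far',(126,36)),('near',(82,521))):print(n,plane("top",*T(*k),.02))
E
```

```text
FL [ 0.6766 -0.0727  0.0547] 0.0007444035831645139
BL [ 0.6878 -0.1489  0.0539] 0.0024793180447900674
BR [ 0.4822 -0.178   0.0544] 0.002692141644073001
FR [ 0.4708 -0.1022  0.0565] 0.0006892980424828754
btn [ 0.5081 -0.1212  0.0729] 0.00039647285338456476
disc [ 0.6246 -0.0554  0.0016] 0.0003160898474541279
lampfoot [0.6115 0.1524 0.0255] 1.3980461019910742e-05
yaw -81.7450679777472 org [ 0.6256 -0.056 ] btn [ 0.5087 -0.1205] res 0.0021736871686795986
yaw -81.8509891791308 org [ 0.625  -0.0563] btn [ 0.5079 -0.1205] res 0.0019672370537417785
disc [ 0.6247 -0.0553  0.    ] [ 0.6255 -0.0576  0.    ]
foot [0.6114 0.1523 0.026 ] [0.6109 0.1542 0.026 ]
far [0.7468 0.1462 0.02  ]
near [0.4144 0.177  0.02  ]
```

```bash
python3 -m creep '[[3,3,1,0,0,8],[3,3,1,0,0,8],[3.4,3.4,1,0,0,8],[3.4,3.4,0.5,0,0,8],[3.4,3.4,0,0,0,8],[3.4,3.4,0,0,0,8],[3.4,3.4,0,0,0,8],[3.4,3.4,0,0,0,8]]' -0.5
```

```text
clock: 0.9
eef_pos: [0.3879, -0.2189, 0.2381]
tool_rot: [0.774, 0.633, -0.0, -0.0]
ft_force: [0.3, -0.8, -0.0]
grip_width: 0.0215
grasp_force: 0.0
```

```bash
python3 -m creep '[[2,4.4,0,0,0,8.2],[2,4.4,0,0,0,8.2],[2,4.4,0,-7.5,-0.65,0],[2,4.4,0,-7.5,-0.65,0],[2,4.4,0,-7.5,-0.65,0],[2,4.4,0,-7.5,-0.65,0],[2,4.4,0,0,0,0],[2,4.4,0,0,0,0]]' && python3 -m creep '[[2.5,4,0,0,0,0],[2,4,0,0,0,0],[0,0,0,0,0,0]]'; python3 - <<'E'
from workcell import status
from scipy.spatial.transform import Rotation as R
import numpy as np
o=status.get_obs();print(np.round(R.from_quat(o["tool_rot"]).as_matrix(),3),np.round(o["joint_pos"],2))
E
```

```text
clock: 1.7
eef_pos: [0.5463, 0.134, 0.2367]
tool_rot: [0.653, 0.712, -0.176, 0.191]
ft_force: [1.0, -0.1, 0.3]
grip_width: 0.0214
grasp_force: 0.0
clock: 2.0
eef_pos: [0.5933, 0.216, 0.2313]
tool_rot: [0.653, 0.712, -0.176, 0.19]
ft_force: [1.3, -0.4, -1.6]
grip_width: 0.0212
grasp_force: 0.0
[[-0.076  0.996  0.04 ]
 [ 0.862  0.086 -0.499]
 [-0.501 -0.003 -0.866]] [ 0.58  0.73  0.73  1.84 -0.45  2.13]
```

```bash
python3 -m creep '[[0,0.6,-4,0,0,0],[0.3,0.6,-4,0,0,0],[0.5,0,-4,0,0,0],[0.5,0,-4,0,0,0],[0,0,-3,0,0,0],[0,0,-1,0,0,0],[0,0,0,0,0,0]]'; python3 - <<'E'
from h import *
a=camera("side")[:,:,::-1][180:380,140:400];cv2.imwrite("pics/s1.png",cv2.resize(a,None,fx=3,fy=3,interpolation=cv2.INTER_CUBIC))
E
```

```text
clock: 2.7
eef_pos: [0.6033, 0.2212, 0.0366]
tool_rot: [0.654, 0.71, -0.177, 0.19]
ft_force: [-0.2, 0.3, 0.2]
grip_width: 0.021
grasp_force: 0.0
```

View pics/s1.png

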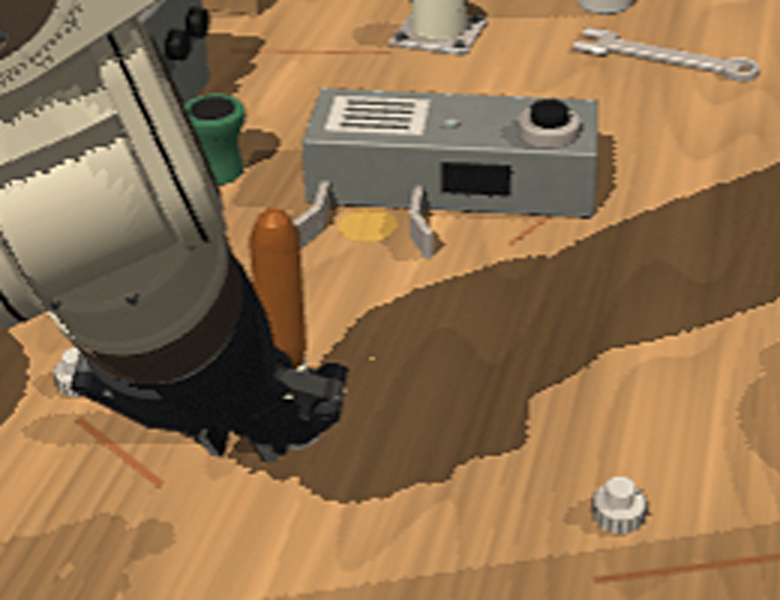

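The side view shows the lamp still standing at crop (275,300), with the tilted fingers behind its foot at (240,445). The far knob (70,370) and near knob (620,505) are untouched. Now I'll lower the fingers to foot height.

```bash
python3 -m creep '[[0.4,0,-1.5,0,0,0],[0,0,-0.6,0,0,0],[0,0,-0.5,0,0,0],[0,0,0,0,0,0]]'; python3 -m creep '[[0.05,-0.7,0,0,0,0],[0.05,-0.7,0,0,0,0],[0.04,-0.6,0,0,0,0],[0.04,-0.6,0,0,0,0],[0.04,-0.5,0,0,0,0],[0.04,-0.5,0,0,0,0]]'
```

```text
clock: 3.15
eef_pos: [0.6083, 0.2223, 0.0117]
tool_rot: [0.655, 0.71, -0.175, 0.191]
ft_force: [-0.5, 0.2, -0.5]
grip_width: 0.0214
grasp_force: 0.0
clock: 3.75
eef_pos: [0.6115, 0.1859, 0.0124]
tool_rot: [0.655, 0.71, -0.174, 0.191]
ft_force: [0.6, 1.7, 0.5]
grip_width: 0.0215
grasp_force: 0.0
```

```bash
python3 -m creep '[[0,0.2,-0.35,0,0,0],[0.03,-0.5,0,0,0,0],[0.03,-0.5,0,0,0,0],[0.03,-0.5,0,0,0,0],[0.03,-0.5,0,0,0,0],[0.03,-0.5,0,0,0,0],[0.03,-0.5,0,0,0,0]]'; python3 - <<'E'
from h import *
im=camera("top")[:,:,::-1][150:300,130:330];cv2.imwrite("pics/t2.png",cv2.resize(im,None,fx=4,fy=4,interpolation=cv2.INTER_CUBIC))
a=camera("side")[:,:,::-1]; h=cv2.cvtColor(a,cv2.COLOR_BGR2HSV)
m=cv2.inRange(h,(3,170,60),(14,255,255));n,l,s,c=cv2.connectedComponentsWithStats(m);print([ (s[i],c[i]) for i in range(1,n) if s[i,4]>60])
E
```

```text
clock: 4.45
eef_pos: [0.6132, 0.1581, 0.0088]
tool_rot: [0.655, 0.71, -0.174, 0.191]
ft_force: [-0.4, 1.7, 1.0]
grip_width: 0.0215
grasp_force: 0.7
[(array([229, 248,  11,  26, 124], dtype=int32), array([234.98387097, 257.76612903]))]
```

View pics/t2.png

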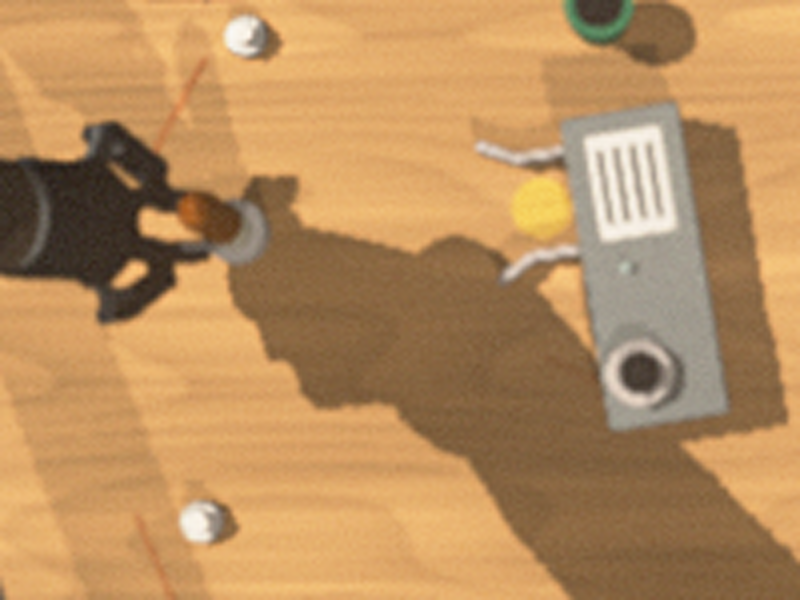

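The top view shows the finger tips touching the foot at about crop (200,225), with the foot's right edge near (268,231), so the lamp has barely moved. The tester and knobs are unchanged. I'll check the TCP projection against this.

```bash
python3 - <<'E'
from h import *
o=status.get_obs();p=np.array(o["eef_pos"]);print(p)
q=proj("top",[p,[.6115,.1524,.026],[.6115,.1524,.152]]);print("crop",(q-[130,150]+.5)*4-.5)
q=proj("side",[p,[.6115,.1524,.152]]);print(q)
a=cv2.imread("pics/top0.png");b=camera("top")[:,:,::-1]
d=cv2.absdiff(a,b).max(2)
for i,im in((0,a),(1,b)):
    g=cv2.cvtColor(im,cv2.COLOR_BGR2HSV);m=(g[...,1]<70)&(g[...,2]>90);m[:190]=0;m[225:]=0;m[:,:175]=0;m[:,215:]=0;y,x=np.nonzero(m);print(x.min(),x.max(),y.min(),y.max(),m.sum(), "right-edge centre rows",plane("top",x.max()+.5,(y.min()+y.max())/2,.026))
E
```

```text
[0.61305214 0.15778957 0.00889235]
crop [[232.09529776 230.39705177]
 [234.84585874 229.92916738]
 [194.10822244 208.93686328]]
[[234.07866012 318.77577869]
 [230.86059633 249.16554687]]
181 196 199 215 120 right-edge centre rows [0.6113493  0.12990095 0.026     ]
176 196 200 215 124 right-edge centre rows [0.60998223 0.12990284 0.026     ]
```

```bash
python3 - <<'E'
from h import *
a=camera("side")[:,:,::-1][230:350,180:300];a=cv2.resize(a,None,fx=5,fy=5,interpolation=cv2.INTER_CUBIC)
cv2.imwrite("pics/s2.png",np.clip(a*1.6,0,255).astype(np.uint8))
E
```

```text
(no output)
```

View pics/s2.png

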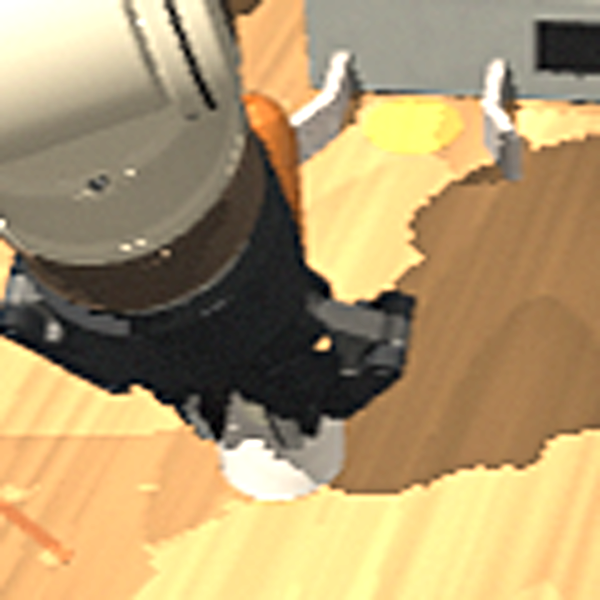

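The side crop shows the finger tips ending at about crop (222,440) and (310,440), over the upper part of the foot, whose bottom is at (280,500). I'll work out the tip height.

```bash
python3 - <<'E'
from h import *
for u,v in((222,440),(310,438)):
    o,d=ray("side",180+u/5,230+v/5)
    for y in(.15,.16,.165,.17,.175,.18): print(y,np.round(o+d*(y-o[1])/d[1],4))
# top view tips
for u,v in((212,195),(212,250)):
  for z in (.01,.03): print(z,plane("top",130+u/4,150+v/4,z))
E
```

```text
0.15 [ 6.347e-01  1.500e-01 -6.000e-04]
0.16 [0.6303 0.16   0.0089]
0.165 [0.6281 0.165  0.0137]
0.17 [0.6258 0.17   0.0185]
0.175 [0.6236 0.175  0.0233]
0.18 [0.6214 0.18   0.028 ]
0.15 [0.6011 0.15   0.0074]
0.16 [0.5972 0.16   0.0168]
0.165 [0.5953 0.165  0.0216]
0.17 [0.5934 0.17   0.0263]
0.175 [0.5914 0.175  0.031 ]
0.18 [0.5895 0.18   0.0357]
0.01 [0.63673013 0.1706117  0.01      ]
0.03 [0.63422984 0.16633567 0.03      ]
0.01 [0.59857624 0.17055646 0.01      ]
0.03 [0.59664552 0.16628126 0.03      ]
```

The tips sit at z ≈ 21 mm, about 13 mm behind the TCP at this opening. That's too high to push safely, so I'll back off, lower the tool and push again.

```bash
python3 -m creep '[[-0.06,1,0,0,0,0],[-0.05,0.8,0,0,0,0],[0,0,-0.5,0,0,0],[0,0,-0.4,0,0,0],[0,0,-0.3,0,0,0],[0,0,0,0,0,0]]'; python3 - <<'E'
from h import *
a=camera("side")[:,:,::-1][230:350,180:300];a=cv2.resize(a,None,fx=5,fy=5,interpolation=cv2.INTER_CUBIC)
cv2.imwrite("pics/s3.png",np.clip(a*1.6,0,255).astype(np.uint8))
E
```

```text
clock: 5.25
eef_pos: [0.6114, 0.176, -0.0042]
tool_rot: [0.655, 0.71, -0.175, 0.191]
ft_force: [0.2, -0.1, 0.3]
grip_width: 0.0213
grasp_force: 0.0
```

View pics/s3.png

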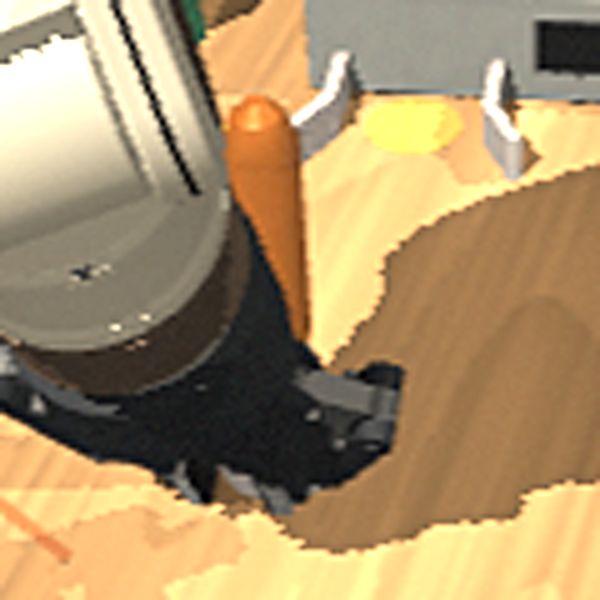

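The tips are now at crop (210,505) and (285,512), behind the foot and clear of the bench. I'll tilt the tool more for body clearance from the glass, then find the bench by gentle touch.

```bash
python3 -m creep '[[-0.05,0.7,0.1,-6,-0.5,0],[-0.05,0.5,0.1,-6,-0.5,0],[0,0,-0.2,0,0,0],[0,0,0,0,0,0]]'; python3 -m creep '[[0,0,-0.15,0,0,0],[0,0,-0.15,0,0,0],[0,0,0,0,0,0]]';python3 -m creep '[[0,0,-0.15,0,0,0],[0,0,-0.1,0,0,0],[0,0,0,0,0,0]]'
```

```text
clock: 5.7
eef_pos: [0.6105, 0.1887, -0.0049]
tool_rot: [0.632, 0.687, -0.243, 0.264]
ft_force: [0.6, -0.0, -0.2]
grip_width: 0.0214
grasp_force: 0.0
clock: 6.0
eef_pos: [0.6117, 0.1877, -0.0049]
tool_rot: [0.634, 0.686, -0.241, 0.264]
ft_force: [0.3, -0.1, 0.5]
grip_width: 0.0213
grasp_force: 0.0
clock: 6.3
eef_pos: [0.611, 0.1883, -0.0087]
tool_rot: [0.633, 0.686, -0.242, 0.264]
ft_force: [0.2, -0.7, -0.5]
grip_width: 0.0217
grasp_force: 0.0
```

```bash
python3 -m creep '[[0,0,-0.1,0,0,0],[0,0,-0.1,0,0,0],[0,0,0,0,0,0]]';python3 -m creep '[[0,0,-0.1,0,0,0],[0,0,0,0,0,0]]'; python3 - <<'E'
from h import *
a=camera("side")[:,:,::-1][230:350,180:300];a=cv2.resize(a,None,fx=5,fy=5,interpolation=cv2.INTER_CUBIC)
cv2.imwrite("pics/s4.png",np.clip(a*1.6,0,255).astype(np.uint8))
E
```

```text
clock: 6.6
eef_pos: [0.6109, 0.1885, -0.0111]
tool_rot: [0.633, 0.686, -0.242, 0.264]
ft_force: [0.2, -0.9, 0.6]
grip_width: 0.0216
grasp_force: 0.0
clock: 6.8
eef_pos: [0.611, 0.1885, -0.012]
tool_rot: [0.633, 0.686, -0.242, 0.264]
ft_force: [-0.1, 0.2, -0.5]
grip_width: 0.0215
grasp_force: 0.0
```

View pics/s4.png

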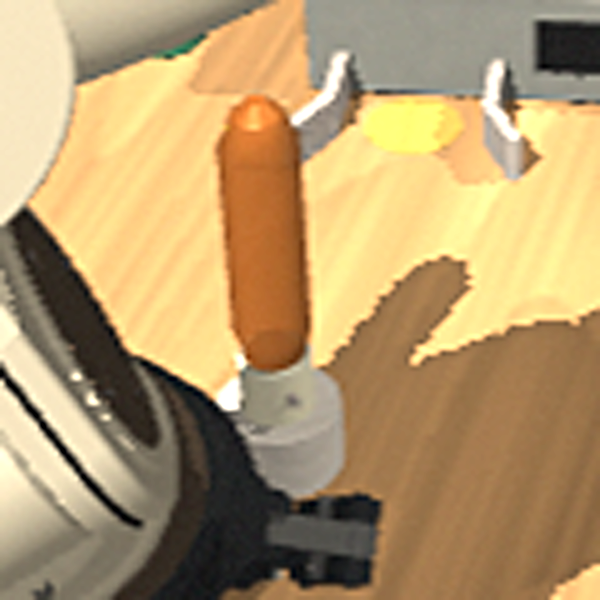

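The side view shows the lamp upright and unmoved, foot bottom at crop (290,495). The gripper is tilted well back from the glass. Now I'll push.

```bash
cat > lamp.py <<'E'
from h import *
g=cv2.cvtColor(camera("top"),cv2.COLOR_RGB2HSV);im=g
a=camera("side");h=cv2.cvtColor(a,cv2.COLOR_RGB2HSV)
def comp(m):
    n,l,s,c=cv2.connectedComponentsWithStats(m);i=1+s[1:,4].argmax();return (l==i)
# amber tube: top end in both views
mt=cv2.inRange(g,(3,170,50),(13,255,220));ms=cv2.inRange(h,(3,180,50),(13,255,230))
M=comp(ms);y,x=np.nonzero(M);side=(x[y<y.min()+6].mean(),y.min()+5)
M2=comp(mt);y2,x2=np.nonzero(M2)
print("side amber bbox",x.min(),x.max(),y.min(),y.max(),"tip at z=.147",plane("side",*side,.147).round(4))
lo=(y>y.max()-4);print("  bottom centre px",x[lo].mean().round(1),y.max(), "z=.05 ->",plane("side",x[lo].mean(),y.max(),.05).round(4))
print("top amber bbox",x2.min(),x2.max(),y2.min(),y2.max(),M2.sum(),"left end z=.14",plane("top",x2.min()+4,y2[x2<x2.min()+8].mean(),.145).round(4))
E
python3 lamp.py; python3 -m creep '[[0.03,-0.5,0,0,0,0],[0.03,-0.5,0,0,0,0],[0.03,-0.5,0,0,0,0],[0.03,-0.5,0,0,0,0],[0.03,-0.5,0,0,0,0],[0.03,-0.5,0,0,0,0]]'; python3 lamp.py
```

```text
side amber bbox 224 241 249 303 tip at z=.147 [0.6089 0.1585 0.147 ]
  bottom centre px 233.5 303 z=.05 -> [0.6093 0.1638 0.05  ]
top amber bbox 174 181 199 206 36 left end z=.14 [0.6111 0.1543 0.145 ]
clock: 7.55
eef_pos: [0.6128, 0.1582, -0.0117]
tool_rot: [0.633, 0.686, -0.242, 0.264]
ft_force: [-1.2, 2.2, -0.6]
grip_width: 0.0214
grasp_force: 0.6
side amber bbox 224 241 248 301 tip at z=.147 [0.6101 0.1558 0.147 ]
  bottom centre px 235.6 301 z=.05 -> [0.6076 0.1579 0.05  ]
top amber bbox 176 181 198 206 38 left end z=.14 [0.6117 0.1493 0.145 ]
```

```bash
python3 -m creep '[[0.04,-0.6,0,0,0,0],[0.05,-0.7,0,0,0,0],[0.05,-0.7,0,0,0,0],[0.05,-0.7,0,0,0,0],[0.05,-0.7,0,0,0,0],[0.05,-0.7,0,0,0,0],[0.05,-0.5,0,0,0,0],[0.03,-0.3,0,0,0,0]]'; python3 lamp.py
```

```text
clock: 8.45
eef_pos: [0.6165, 0.1088, -0.0117]
tool_rot: [0.633, 0.686, -0.242, 0.264]
ft_force: [0.4, 1.2, 0.1]
grip_width: 0.0212
grasp_force: 0.5
side amber bbox 232 247 232 283 tip at z=.147 [0.6146 0.107  0.147 ]
  bottom centre px 244.0 283 z=.05 -> [0.6095 0.107  0.05  ]
top amber bbox 195 202 196 204 35 left end z=.14 [0.6175 0.1015 0.145 ]
```

```bash
python3 -m creep '[[0.03,-0.6,0,0,0,0],[0.04,-0.8,0,0,0,0],[0.04,-0.8,0,0,0,0],[0.04,-0.8,0,0,0,0],[0.04,-0.8,0,0,0,0],[0.04,-0.8,0,0,0,0],[0.04,-0.6,0,0,0,0],[0.02,-0.4,0,0,0,0]]';python3 -m creep '[[0.03,-0.6,0,0,0,0],[0.04,-0.8,0,0,0,0],[0.04,-0.8,0,0,0,0],[0.04,-0.8,0,0,0,0],[0.04,-0.8,0,0,0,0],[0.04,-0.6,0,0,0,0],[0.02,-0.4,0,0,0,0],[0.02,-0.2,0,0,0,0]]'; python3 lamp.py
```

```text
clock: 9.35
eef_pos: [0.6194, 0.0526, -0.0118]
tool_rot: [0.633, 0.686, -0.242, 0.264]
ft_force: [-0.3, 1.1, 0.1]
grip_width: 0.0214
grasp_force: 0.4
clock: 10.15
eef_pos: [0.622, 0.0029, -0.0117]
tool_rot: [0.633, 0.686, -0.242, 0.264]
ft_force: [-0.6, 1.0, 0.5]
grip_width: 0.0215
grasp_force: 0.4
side amber bbox 251 261 228 245 tip at z=.147 [0.5905 0.0879 0.147 ]
  bottom centre px 259.8 245 z=.05 -> [ 0.6179 -0.0194  0.05  ]
top amber bbox 237 243 193 200 27 left end z=.14 [ 0.6245 -0.0031  0.145 ]
```

```bash
python3 -m creep '[[0.01,-0.5,0,0,0,0],[0.02,-0.6,0,0,0,0],[0.02,-0.6,0,0,0,0],[0.02,-0.6,0,0,0,0],[0.02,-0.5,0,0,0,0],[0.01,-0.4,0,0,0,0],[0.01,-0.3,0,0,0,0]]'; python3 -m creep '[[0.01,-0.3,0,0,0,0],[0.01,-0.3,0,0,0,0],[0.01,-0.2,0,0,0,0],[0,-0.1,0,0,0,0],[0,0,0,0,0,0]]';python3 lamp.py
```

```text
clock: 10.95
eef_pos: [0.6232, -0.032, -0.0117]
tool_rot: [0.633, 0.686, -0.242, 0.264]
ft_force: [-0.4, 0.5, 0.1]
grip_width: 0.0215
grasp_force: 0.5
clock: 11.45
eef_pos: [0.6235, -0.0407, -0.0117]
tool_rot: [0.633, 0.686, -0.242, 0.264]
ft_force: [0.6, 0.7, -0.3]
grip_width: 0.0215
grasp_force: 0.2
side amber bbox 255 266 193 212 tip at z=.147 [ 0.6212 -0.0388  0.147 ]
  bottom centre px 261.7 212 z=.05 -> [ 0.6534 -0.1514  0.05  ]
top amber bbox 255 260 192 199 24 left end z=.14 [ 0.6243 -0.0476  0.145 ]
```

```bash
python3 -m creep '[[0.01,-0.2,0,0,0,0],[0.01,-0.2,0,0,0,0],[0,-0.1,0,0,0,0],[0,0,0,0,0,0]]'; python3 -m creep '[[0.01,-0.1,0,0,0,0],[0,-0.1,0,0,0,0],[0,0,0,0,0,0]]';python3 -m creep '[[0,-0.1,0,0,0,0],[0,0,0,0,0,0]]'; python3 lamp.py
```

```text
clock: 11.95
eef_pos: [0.6237, -0.0458, -0.0118]
tool_rot: [0.633, 0.686, -0.242, 0.264]
ft_force: [0.4, -0.3, 0.8]
grip_width: 0.0211
grasp_force: 0.3
clock: 12.25
eef_pos: [0.6238, -0.0476, -0.0117]
tool_rot: [0.633, 0.686, -0.242, 0.264]
ft_force: [-0.1, 1.2, 0.2]
grip_width: 0.0216
grasp_force: 0.4
clock: 12.45
eef_pos: [0.6239, -0.0486, -0.0117]
tool_rot: [0.633, 0.686, -0.242, 0.264]
ft_force: [0.4, 0.3, -0.2]
grip_width: 0.0213
grasp_force: 0.4
side amber bbox 256 267 192 211 tip at z=.147 [ 0.6204 -0.0433  0.147 ]
  bottom centre px 262.5 211 z=.05 -> [ 0.6529 -0.1563  0.05  ]
top amber bbox 258 264 192 199 28 left end z=.14 [ 0.625 -0.055  0.145]
```

```bash
python3 -m creep '[[0,-0.1,0,0,0,0],[0,0,0,0,0,0]]'; python3 -m creep '[[0,-0.1,0,0,0,0],[0,0,0,0,0,0]]';python3 -m creep '[[0,-0.1,0,0,0,0],[0,0,0,0,0,0]]'
```

```text
clock: 12.75
eef_pos: [0.6239, -0.0494, -0.0118]
tool_rot: [0.633, 0.686, -0.242, 0.264]
ft_force: [0.4, 1.6, -0.8]
grip_width: 0.0212
grasp_force: 0.6
clock: 12.95
eef_pos: [0.624, -0.0498, -0.0118]
tool_rot: [0.633, 0.687, -0.241, 0.264]
ft_force: [-1.1, 3.0, 0.6]
grip_width: 0.0213
grasp_force: 1.9
clock: 13.15
eef_pos: [0.6241, -0.05, -0.0119]
tool_rot: [0.633, 0.687, -0.241, 0.264]
ft_force: [-0.7, 7.4, 0.7]
grip_width: 0.0211
grasp_force: 3.3
```

The lamp is firmly home: the force rises to 7 N and the tool has stopped advancing. Now I'll retreat straight back.

```bash
python3 -m creep '[[0,0.3,0,0,0,0],[-0.02,0.4,0,0,0,0],[-0.04,0.8,0,0,0,0],[-0.1,1.5,0,0,0,0],[-0.1,2.5,0,0,0,0],[-0.1,3,0,0,0,0],[0,2,0.5,0,0,0],[0,0,0,0,0,0]]'; python3 - <<'E'
from h import *
a=camera("side")[:,:,::-1][180:320,205:355];b=camera("top")[:,:,::-1][160:265,225:335]
r=lambda i,f:cv2.resize(i,None,fx=f,fy=f,interpolation=cv2.INTER_CUBIC)
a=r(a,2.6);b=cv2.resize(b,(int(110*a.shape[0]/105),a.shape[0]),interpolation=cv2.INTER_CUBIC);cv2.imwrite("pics/e.png",np.hstack([a,b]))
print(a.shape,b.shape)
E
```

```text
clock: 13.95
eef_pos: [0.6211, 0.0577, -0.0065]
tool_rot: [0.631, 0.688, -0.241, 0.265]
ft_force: [0.3, 0.6, -0.2]
grip_width: 0.021
grasp_force: 0.0
(364, 390, 3) (364, 381, 3)
```

View pics/e.png

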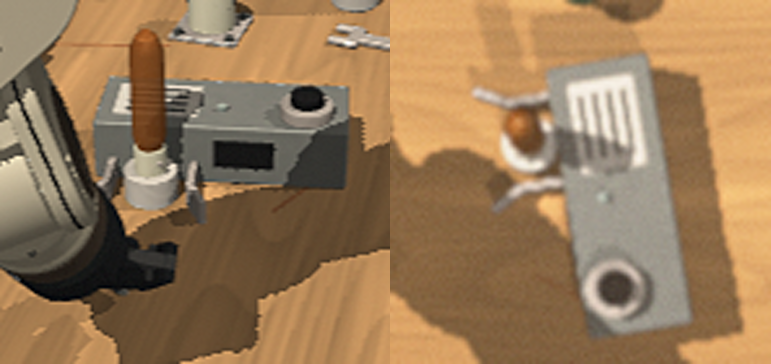

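The lamp stands upright in the bay between the fences, with its foot against the housing (side crop (150,185), top crop (529,143)). Next I'll lift, untilt, close the fingers and go above the button.

```bash
python3 - <<'E'
from h import *
print(plane("top",225+139/381*110-.3,160+143*105/364-.3,.026))
E
python3 -m creep '[[0,1,4,0,0,0],[-1,0,4,0,0,0],[-2,0,4,0,0,0],[-2,0,3,8.4,0.7,0],[-2,0,0,8.4,0.7,0],[-2,0,0,8.4,0.7,0],[-1.5,0,0,8.4,0.7,0],[-1,0,0,8.4,0.7,0]]' -1; python3 -m creep '[[0,-4,0,0,0,0],[0,-4,0,0,0,0],[0,-4,0,0,0,0],[0,-4,0,0,0,0],[0,-2,0,0,0,0],[0,0,0,0,0,0]]'
```

```text
[ 0.62419247 -0.05642494  0.026     ]
clock: 14.85
eef_pos: [0.5043, 0.063, 0.1448]
tool_rot: [0.678, 0.735, 0.004, -0.001]
ft_force: [0.1, -0.6, 0.4]
grip_width: 0.0001
grasp_force: 0.0
clock: 15.45
eef_pos: [0.5041, -0.12, 0.1429]
tool_rot: [0.68, 0.733, 0.001, -0.0]
ft_force: [0.1, 0.3, -0.2]
grip_width: -0.0002
grasp_force: 0.0
```

```bash
python3 -m creep '[[0.4,0,-2,0,0,0],[0,0,-2,0,0,0],[0,0,-1.5,0,0,0],[0,0,-0.8,0,0,0],[0,0,0,0,0,0]]';python3 -m creep '[[0,0,-0.2,0,0,0],[0,0,-0.2,0,0,0],[0,0,-0.2,0,0,0],[0,0,0,0,0,0]]';python3 -m creep '[[0,0,-0.2,0,0,0],[0,0,-0.2,0,0,0],[0,0,0,0,0,0]]'
```

```text
clock: 15.95
eef_pos: [0.5078, -0.1159, 0.079]
tool_rot: [0.678, 0.735, 0.0, -0.002]
ft_force: [-0.6, -0.2, 0.5]
grip_width: 0.0004
grasp_force: 0.0
clock: 16.35
eef_pos: [0.5094, -0.1165, 0.0744]
tool_rot: [0.678, 0.735, 0.001, -0.0]
ft_force: [-0.3, -0.3, -0.0]
grip_width: -0.0002
grasp_force: 0.0
clock: 16.65
eef_pos: [0.509, -0.1165, 0.0699]
tool_rot: [0.678, 0.735, 0.001, -0.001]
ft_force: [-0.1, -0.1, 0.3]
grip_width: 0.0001
grasp_force: 0.0
```

```bash
python3 -m creep '[[0,-0.4,0,0,0,0],[0,0,-0.2,0,0,0],[0,0,-0.1,0,0,0],[0,0,0,0,0,0]]';python3 -m creep '[[0,0,-0.2,0,0,0],[0,0,-0.1,0,0,0],[0,0,0,0,0,0]]';python3 -m creep '[[0,0,-0.2,0,0,0],[0,0,0,0,0,0]]'
```

```text
clock: 17.05
eef_pos: [0.509, -0.1205, 0.067]
tool_rot: [0.678, 0.735, 0.001, -0.001]
ft_force: [-0.6, 0.5, -0.0]
grip_width: -0.0003
grasp_force: 0.0
clock: 17.35
eef_pos: [0.5091, -0.1204, 0.064]
tool_rot: [0.678, 0.735, 0.001, -0.001]
ft_force: [-0.4, 0.0, 0.7]
grip_width: 0.0002
grasp_force: 0.0
clock: 17.55
eef_pos: [0.509, -0.1204, 0.062]
tool_rot: [0.678, 0.735, 0.001, -0.001]
ft_force: [0.2, -0.7, -0.2]
grip_width: 0.0003
grasp_force: 0.0
```

```bash
python3 -m creep '[[0,0,-0.15,0,0,0],[0,0,0,0,0,0]]';python3 -m creep '[[0,0,-0.15,0,0,0],[0,0,0,0,0,0]]';python3 -m creep '[[0,0,-0.15,0,0,0],[0,0,0,0,0,0]]'; python3 - <<'E'
from h import *
a=camera("side");cv2.imwrite("pics/btn.png",a[:,:,::-1])
g=a.max(2)[195:240,295:350];print(proj("side",[[.508,-.121,.073],[.509,-.1204,.0575]]))
for r in g[::2]: print(''.join(' .:-=+*#%@'[int(v)*10//256] for v in r))
E
```

```text
clock: 17.75
eef_pos: [0.5091, -0.1205, 0.0606]
tool_rot: [0.678, 0.735, 0.001, -0.001]
ft_force: [0.4, 1.1, 0.5]
grip_width: -0.0
grasp_force: 0.0
clock: 17.95
eef_pos: [0.5091, -0.1204, 0.0591]
tool_rot: [0.678, 0.735, 0.001, -0.001]
ft_force: [1.0, 0.2, 0.3]
grip_width: 0.0002
grasp_force: 0.0
clock: 18.15
eef_pos: [0.5091, -0.1205, 0.0575]
tool_rot: [0.678, 0.735, 0.001, -0.001]
ft_force: [0.3, 0.3, 0.3]
grip_width: -0.0003
grasp_force: 0.0
[[322.8089091  217.12515623]
 [322.07601247 223.48171944]]
++*%%%%%%%%%%%%%%@@%+:...... ...... ..::  .*%##%@#-=-==
=*%%%%%%%%%%%%%%%%%%@#.  ....:.... +##*=:-+#%#*===-:---
%%%%%%%%%%%%%%%%%%%%@#..:+*-:+*= ..*%%%%%######%%*-====
%%%%%%%%%%%%%%%%%%%%@#..-++--+*=...*%%%#######*--======
%%%%%%%%%%%%%%%%%%%%@#. -++--++-...*%%%%%%%%#---=======
%%%%%%%%%%%%%%%%%%%%%*..-++--++- .-#%%%%%%#=-==========
%%%%%%%%@%%%%%%%%%%%%*..-++:-++-..=%%%%%%#=============
%%%%%%@@%%%%%%%%%%%%%#: -++:=*+:..*@%%%#===============
***##**#%%%##%@@@@%@@@@@%*+:=**#@@@@#=-================
++++++++++++++++++++++++:.. .:::--::::::----===========
+++++++++++++++++++++=.  .       .::::::::=+===========
+++++++++++++++++++*#+.  ........ =#+::::=++===========
++++++++++++++++++**#+.  .......  .*%*=++++============
++++++++++++++++==+#**+:         :*%%#-=+++============
===================+*#%%%%%%%%%%%%%#+-:=++++===========
===================+++*********++++==-=+++++======----=
===++++++++++++======+******+++++++==+++++++=====-*%%%%
***######*******++++===========++++++++++++=======*%%%%
==========================++++++++*******##*======*%%%%
===========================================--====-*%%%%
  .  ..........-===========================-======*%%%%
   .   .    .  .-==========================--====-*%%%%
.  .  .        -===========================-=====-*%%%%
```

The print-out shows the finger tips still about 1 cm above the black button, so the real tips sit about 25 mm behind the reported TCP. That agrees with what I saw while pushing. I'll keep going down on force.

```bash
python3 -m creep '[[0,0,-0.2,0,0,0],[0,0,-0.2,0,0,0],[0,0,0,0,0,0]]';python3 -m creep '[[0,0,-0.2,0,0,0],[0,0,0,0,0,0]]';python3 -m creep '[[0,0,-0.2,0,0,0],[0,0,0,0,0,0]]';python3 -m creep '[[0,0,-0.2,0,0,0],[0,0,0,0,0,0]]'
```

```text
clock: 18.5
eef_pos: [0.5089, -0.1204, 0.0534]
tool_rot: [0.678, 0.735, 0.001, -0.001]
ft_force: [0.8, -0.9, -1.0]
grip_width: 0.0002
grasp_force: 0.0
clock: 18.7
eef_pos: [0.5091, -0.1204, 0.0515]
tool_rot: [0.678, 0.735, 0.001, -0.001]
ft_force: [-0.1, 0.3, -0.7]
grip_width: -0.0
grasp_force: 0.0
clock: 18.9
eef_pos: [0.509, -0.1205, 0.0495]
tool_rot: [0.678, 0.735, 0.001, -0.001]
ft_force: [-0.1, 0.2, -0.8]
grip_width: 0.0002
grasp_force: 0.0
clock: 19.1
eef_pos: [0.5093, -0.1205, 0.0478]
tool_rot: [0.678, 0.735, 0.001, -0.0]
ft_force: [0.1, 0.1, 2.0]
grip_width: 0.0
grasp_force: 1.0
```

```bash
python3 -m creep '[[0,0,-0.2,0,0,0],[0,0,0,0,0,0]]';python3 -m creep '[[0,0,-0.2,0,0,0],[0,0,0,0,0,0]]';python3 -m creep '[[0,0,-0.1,0,0,0],[0,0,0,0,0,0]]';python3 -m creep '[[0,0,-0.1,0,0,0],[0,0,0,0,0,0]]'
```

```text
clock: 19.3
eef_pos: [0.5094, -0.1205, 0.0458]
tool_rot: [0.678, 0.735, 0.001, -0.0]
ft_force: [-0.3, -0.0, 3.6]
grip_width: 0.0001
grasp_force: 1.6
clock: 19.5
eef_pos: [0.5094, -0.1206, 0.0439]
tool_rot: [0.678, 0.735, 0.001, -0.0]
ft_force: [-0.7, 0.7, 4.6]
grip_width: 0.0001
grasp_force: 2.2
clock: 19.7
eef_pos: [0.5094, -0.1205, 0.0431]
tool_rot: [0.678, 0.735, 0.001, -0.0]
ft_force: [-1.2, 0.4, 5.2]
grip_width: 0.0002
grasp_force: 2.7
clock: 19.9
eef_pos: [0.5095, -0.1206, 0.043]
tool_rot: [0.678, 0.735, 0.002, -0.0]
ft_force: [-3.2, 0.9, 11.2]
grip_width: 0.0003
grasp_force: 5.6
```

The button is at its hard stop: the force jumped to 11 N with no further travel. I'll let go and go up.

```bash
python3 -m creep '[[0,0,0,0,0,0],[0,0,0,0,0,0],[0,0,0.3,0,0,0],[0,0,0.6,0,0,0],[0,0,1.5,0,0,0],[-0.5,0,3,0,0,0],[-1,0,4,0,0,0],[-1,0,4,0,0,0]]'; python3 -m creep '[[-1,0,3,0,0,0],[0,0,2,0,0,0],[0,0,0,0,0,0]]'; python3 - <<'E'
from h import *
a=cv2.imread("pics/side0.png").astype(int);
for n in("side","top"):
    b=camera(n)[:,:,::-1];a=cv2.imread(f"pics/{n}0.png")
    # home lamp amber, bystander template check
    T={"side":{"knobfar":(165,303),"knobnear":(346,348),"grip":(211,226),"spanner":(362,198),"socket":(286,182),"can":(343,155),"btn":(322,219)},"top":{"knobfar":(192,159),"knobnear":(181,281),"grip":(280,151),"spanner":(378,264),"socket":(377,190),"can":(423,238),"btn":(290,243)}}[n]
    for k,(x,y) in T.items():
        t=a[y-11:y+12,x-11:x+12];w=b[y-17:y+18,x-17:x+18];r=cv2.matchTemplate(w,t,cv2.TM_CCOEFF_NORMED);_,m,_,l=cv2.minMaxLoc(r);print(n,k,round(m,2),l[0]-6,l[1]-6)
E
python3 lamp.py
```

```text
clock: 20.7
eef_pos: [0.4831, -0.1202, 0.1761]
tool_rot: [0.678, 0.735, 0.001, -0.002]
ft_force: [0.7, -0.0, 0.7]
grip_width: 0.0001
grasp_force: 0.0
clock: 21.0
eef_pos: [0.4759, -0.121, 0.2288]
tool_rot: [0.678, 0.735, 0.003, 0.002]
ft_force: [0.5, -0.0, 1.1]
grip_width: -0.0001
grasp_force: 0.0
side knobfar 0.96 0 0
side knobnear 0.95 0 0
side grip 0.97 0 0
side spanner 0.41 6 1
side socket 0.95 0 0
side can 1.0 0 0
side btn 1.0 0 0
top knobfar 0.92 0 0
top knobnear 0.95 0 0
top grip 0.98 0 0
top spanner 0.53 1 -6
top socket 0.97 0 0
top can 1.0 0 0
top btn 0.09 6 -6
side amber bbox 255 267 191 237 tip at z=.147 [ 0.6215 -0.0474  0.147 ]
  bottom centre px 261.9 237 z=.05 -> [ 0.6225 -0.0495  0.05  ]
top amber bbox 259 261 192 198 11 left end z=.14 [ 0.6249 -0.0575  0.145 ]
```

```bash
python3 -c "
from workcell import ticket;print(ticket.job_done())"
```

```text
the job is handed in; nothing more can be done
None
```

I pushed the lamp upright into the bay until it was home against the housing, pressed the button to its stop and let it spring back, and handed the job in at about 21 s. The end check found the other items unmoved except the spanner, which gave no clear match in either view, probably because of the arm's shadow; the arm never went low near it.

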